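# Clamp the carbon ankle bracket with the knob under the press bed, then start the press

### The job

Turn the yellow-levered knob on the underside of the press bed counter-clockwise (seen from above) until the black carbon ankle bracket on the bed is held firmly between the jaws - go by feel, since it must sit snug against the orange sprung pad but the carbon must not be over-squeezed. Then let go of the knob, leaving the bracket clamped, press the big red button down to start the press, and let go of it. Do not touch the jaws or the bracket, do not press the button while the bracket is still loose, and leave the other parts on the counter where they are.

Things in the scene. Friction and masses are not known exactly. Their poses are not given: they have to be found in the camera images.
- press: Blue and grey bench press, fixed; origin on the counter under its bed's middle, x away from the robot, y left, z up. Steel bed 160 (x) x 200 x 20 mm, top at z 140 mm, front edge at x -80, open below in front. Column behind (x 100 to 150 mm); head 44 mm wide (x -15 to 150, z 250 to 300 mm), its ram nose over the bed's middle at z 205. Button pedestal at x -55 to 15, y -200 to -110, 80 mm high
- knob (a joint): knob angle, rad, 0 to 1.5, starts at 0 to 0.25; grows counter-clockwise from above, closing the jaw 25 mm per rad. At 0.65 its lever points straight out of the front (press -x), at 0 it lies 0.65 rad to the left of that. Stays where left. Turning takes a steady 0.7 N m about its axis plus 0.025 N m per N of clamping force; 8.7 N at the post plus 1 N per 3.2 N of clamping if pushed; a grip that turns along passes part as twist. At rest readings slacken a little
- press_axis (a point): point on the knob's vertical axis (fixed on the press at x -60, y 0, z 97 mm), at the height of the lever
- knob_grip (a point): middle (z 95 mm) of the knob's yellow upright grip post: a cylinder 22 mm across, 46 mm high (z 72 to 118 mm), 80 mm from the knob's axis, in front of the bed's edge, going round with the knob; free all round but for the lever (14 mm wide, z 92 to 104 mm) that joins it from the axis side
- jaw: aluminium moving jaw on the bed, 50 mm long (x), 32 mm high, slides along press +y; origin at the bottom middle of its clamping face, which is at press y -38 mm with the knob at 0. Facing it is an orange pad on springs (7 N per mm, up to 12 mm) in a dark backstop that is set anew for each job: the pad's face rests anywhere from 30 to 42 mm left (+y) of the press's middle and is not measured
- bracket: black carbon ankle bracket, origin at the centre of its underside: U channel 60 mm long (x), 50 mm wide (y), 34 mm high, 0.15 to 0.24 kg, loose on the bed between jaw and pad, to be clamped across its 50 mm width. Sliding it along takes 1 to 3 N. It is held firmly at about 14 N of clamping force (8 to 22 N is good); above 28 N the carbon is crushed
- button_top (a point): middle of the top face of the big red push button, 50 mm across, on the pedestal to the right of the press; pressed straight down
- button (a joint): how far the red button is pressed, m: 0 up, 0.006 fully down (takes 6 N); springs back. 0.004 is enough
- knee_link: titanium knee link, bystander, 116 x 36 x 28 mm, lying; origin at the centre of its underside
- roller1: grey nylon roller, bystander, 32 mm across, 45 mm high, standing; origin at the centre of its underside
- roller2: second grey nylon roller, bystander, as the first
- adapter: chrome offset adapter, bystander, 56 x 32 x 36 mm; origin at the centre of its underside
Things that resemble listed ones, but are neither listed nor needed, are in the scene too. Leave any pink or turquoise look-alike of the bracket alone.

How it is judged:
By the outcome, as a careful person would: the job done as asked, in the order asked, and still so for the second after the job is handed in, with the robot touching nothing.
It also fails if it takes over 72 s, if anything falls off the work surface, if the arm or the gripper's body presses on something with over 40 N, if the wrist force passes 120 N, or if a joint passes its speed limit or range.

### The arm

A 7-joint arm with a two-finger parallel gripper is mounted at the origin on the work surface. World frame = base frame: x ahead of the robot, y to its left, z up, the work surface at z = 0. Lengths are in m, angles in rad, forces in N, time in s.
With the tool pointing down it reaches from about 0.35 to 0.9 m from the base axis. Payload 7.2 kg.
Tool frame: the origin (TCP) lies between the finger pads; the fingertips stand 11 mm ahead of it and the grasp point (between the pads) lies 8 mm behind it (bot.finger_overhang is the distance from the TCP to the fingertips, in m); z points along the fingers, y is the direction in which the jaws open and shut (so a half turn about z gives the same grasp; the last joint's range is limited). The gripper opens to 88 mm and grips with 3 to 60 N. Pads are 20 mm wide; open, the fingers measure 115 mm over their backs; the gripper's body (75 mm by 178 mm) begins 61 mm behind the grasp point.
Start: joints at [-1.243, 0.411, -0.013, 1.596, 0.006, 1.134, -0.082], TCP at [0.241, 0.577, 0.234] pointing down, gripper open.
Joint ranges: [-2.95, 2.95], [-0.29, 1.99], [-1.47, 1.44], [0.14, 2.54], [-1.03, 4.17], [0.13, 1.85], [-2.86, 2.86]. Speed limits (rad/s): [2.39, 2.39, 3.01, 3.01, 3.14, 3.14, 3.14].

### API

Orientations are given as a rotation vector (axis times angle).
In Python, from station import observe, viewer, bot, spotter gives the robot as it stands.
- The arm moves only by the shell command python3 -m inch 'ROWS' [OPENING]. ROWS is JSON, one flat list of numbers, 6 for each row, row after row: the shift along the tool's x, y, z scaled (see below), then the turn, a rotation vector about the tool's x, y, z scaled (see below). In form: [dx, dy, dz, wx, wy, wz, dx, dy, dz, wx, wy, wz, ...]. A call has 1 to 20 rows; each row shifts and turns the commanded pose from where the row before left it, along the tool's axes as they then stand; what a row does not reach is not made up. The controller multiplies each number of a shift by 0.05 m and each number of a turn by 0.08 rad. A row lasts 1/10 s, in which the tool goes at most 50 mm and 8.59 degrees, less where a joint would pass 70% of its speed; a pose out of reach is approached as far as the arm can. A call with a number of a shift or a turn outside -1 to 1 is refused whole. A call with a gripper value outside its range is refused whole. OPENING is the opening, from 0 (shut) to 1 (fully open), set as the call begins (- or left out, the last holds). The fingers move at their own pace and stop on an object; the grip force is fixed at half the most. Time passes only in rows, so rows that do not move let the fingers close. It gives the time, the measured TCP pose, the force and the opening at its end, in the units of the state.
- observe(): the state, without advancing time (a new reading comes with each control period).
- viewer.read_camera(name): name is "scene" or "top" or "wrist"; returns (picture, depth): 400x640x3 uint8, red, green, blue; 400x640 float32, m along the optical axis (not along the pixel's ray), 0 where there is no reading.
- viewer.camera_params(name): a dict with "vfov" (degrees; the focal length in pixels is half the picture's height over the tangent of half this angle, whatever the lens; pixels are square), "cx", "cy" (the principal point, pixels), "k1" (the pictures are not rectified: a ray, as slopes to the right and down, at radius r is drawn at 1 + k1 r^2 times it, then the intrinsics apply), "world_to_cam" (4x4, takes a point from world to camera coordinates). Camera axes: x right, y up, looking along -z (the intrinsics and any distortion apply to the point x, -y, -z); pixel columns grow to the right and rows downward; lengths in m; the calibration is good to about 2 mm. A picture is of the moment at which its call begins: read the wrist's pose just before it. camera_params takes no time and is no camera call; for the wrist camera it gives the pose at the moment of the call.
- bot.finish_job(): hands the job in, once; it reports no verdict.
Trained networks look in the newest picture that a camera, given by its name, has taken for a name from the list of things; names that differ only in an ending like _2 or _b are one class to them, and where a whole thing is asked for, a point or a joint stands for the part that bears it (a point fixed in the world has none). Each returns a list of dicts, best first, with "score" (0 to 1); they miss things now and then, are a little off and sometimes report something else, mostly with a low value. They report only what shows in the picture. A call takes as long as a camera call. They do not tell look-alikes from the thing itself.
- spotter.boxes_of(camera, label): "point" ([x, y, z] in m, in the coordinates of the camera as it stood for that picture, good to about 4 mm: the middle of the surface that is visible of it).
The state is a dict: "t": time; "joint_pos": joint angles; "joint_vel": joint speeds; "effort": joint torques, N m; "tcp_pos": TCP position; "orientation": TCP orientation; "ft_force": force on the tool from outside, world axes, zero at the start; "moment": the same for the moment, N m; "gripper_width": opening from 0.0 (shut) to 1.0 (fully open).
Only numpy, scipy, OpenCV 4.12 (cv2) and the standard library are available. Lean on these libraries where they do the work, as an engineer would, in place of code of your own. Each camera call takes 0.05 s, during which the arm holds its last target. There are 200 camera calls.

## Working session

There is one attempt and no reset: what is moved stays moved. The work goes in short steps, Python scripts to look and compute and a shell command to move; the robot and the scene stay as the last step left them, time stands still between calls to the robot, and variables do not carry over. Pictures are saved under pics/ and viewed, about 8 in all and at most 12, crops included, and the job is handed in when it is done.

```bash
ls; mkdir -p pics; cat > h.py <<'E'
import numpy as np, cv2
from scipy.spatial.transform import Rotation as R
from station import observe, viewer, bot, spotter
def K(n):
    p=viewer.camera_params(n); f=200/np.tan(np.radians(p['vfov'])/2); return p,f
def c2w(n,pt):
    p,_=K(n); return (np.linalg.inv(p['world_to_cam'])@np.r_[pt,1])[:3]
def pix(n,w):
    p,f=K(n); c=(np.array(p['world_to_cam'])@np.r_[w,1])[:3]; s=np.array([c[0],-c[1]])/-c[2]
    s=s*(1+p['k1']*(s@s)); return f*s+[p['cx'],p['cy']]
def unpix(n,u,v,d,):
    p,f=K(n); q=np.array([(u-p['cx'])/f,(v-p['cy'])/f]); s=q.copy()
    for _ in range(20): s=q/(1+p['k1']*(s@s))
    return c2w(n,[s[0]*d,-s[1]*d,-d])
def save(n,f,crop=None,k=1):
    im,d=viewer.read_camera(n); im=im[:,:,::-1]
    if crop: a,b,c,e=crop; im=im[b:e,a:c]
    cv2.imwrite(f,cv2.resize(im,None,fx=k,fy=k)); return d
E
python3 - <<'E'
from h import *
for n in ['scene','top']:
    d=save(n,f'pics/{n}0.png'); np.save(f'{n}0.npy',d)
    for l in ['press','knob','knob_grip','jaw','bracket','button_top','button']:
        for r in spotter.boxes_of(n,l)[:3]:
            w=c2w(n,r['point']); print(n,l,round(r['score'],2),w.round(3),pix(n,w).round())
s=observe();print(s)
E
```

```text
pics
scene press 0.8 [ 0.644 -0.084  0.137] [363. 235.]
scene knob 0.92 [ 0.529 -0.041  0.11 ] [296. 241.]
scene knob_grip 0.89 [ 0.528 -0.039  0.113] [295. 240.]
scene jaw 0.69 [ 0.531 -0.041  0.112] [297. 240.]
scene jaw 0.58 [ 0.629 -0.104  0.157] [360. 241.]
scene bracket 0.95 [ 0.627 -0.05   0.151] [347. 219.]
scene bracket 0.94 [ 0.751 -0.238  0.012] [439. 319.]
scene bracket 0.86 [ 0.409 -0.035  0.012] [240. 280.]
scene button_top 0.63 [ 0.609 -0.21   0.098] [370. 313.]
scene button 0.84 [ 0.613 -0.211  0.103] [373. 311.]
top press 0.56 [ 0.647 -0.046  0.141] [358. 156.]
top press 0.49 [0.573 0.144 0.048] [259. 196.]
top knob 0.73 [ 0.531 -0.036  0.115] [350. 218.]
top knob_grip 0.9 [ 0.528 -0.034  0.112] [349. 219.]
top jaw 0.74 [ 0.62  -0.105  0.174] [392. 169.]
top bracket 0.9 [ 0.431 -0.239  0.013] [439. 267.]
top bracket 0.85 [ 0.616 -0.047  0.157] [359. 171.]
top bracket 0.67 [ 0.754 -0.231  0.021] [438. 117.]
top button_top 0.97 [ 0.607 -0.203  0.099] [434. 181.]
top button_top 0.42 [ 0.529 -0.033  0.111] [348. 219.]
top button 0.87 [ 0.612 -0.207  0.1  ] [436. 179.]
{'t': 0.8, 'joint_pos': array([-1.24322845,  0.41106724, -0.01272163,  1.59619474,  0.00559042,
        1.13427338, -0.08220061]), 'joint_vel': array([-1.15204450e-03,  3.13130848e-04, -1.86615586e-04,  4.35162747e-04,
        7.66725176e-04, -3.46587828e-05, -1.71072229e-04]), 'effort': array([ 4.73669097e-04, -5.87670636e+01,  6.40580747e-01, -2.91364163e+01,
       -5.37308876e-02,  1.05519360e-02,  2.35397476e-05]), 'tcp_pos': array([0.24094884, 0.57670473, 0.23367595]), 'orientation': array([-6.17582551e-01, -3.08028540e+00, -1.48101610e-04]), 'ft_force': array([-0.03461924, -0.55002884, -0.41337853]), 'moment': array([ 0.00084284, -0.00530627, -0.00425399]), 'gripper_width': 1.0043170785125803}
```

View pics/scene0.png

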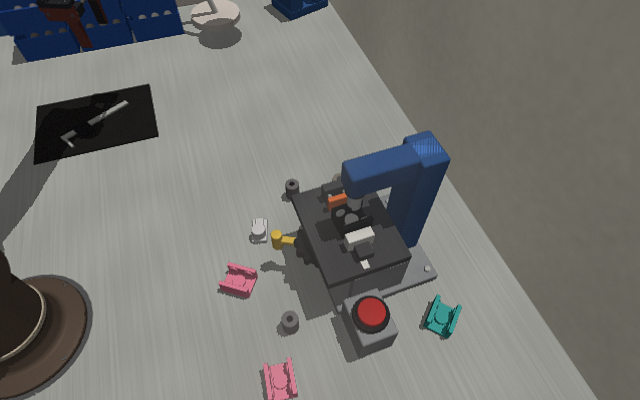

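View pics/top0.png

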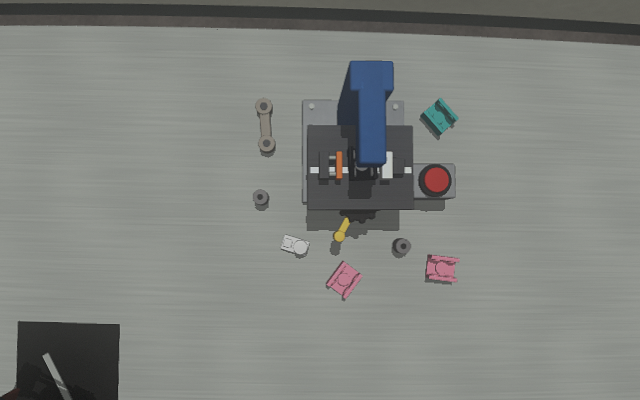

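The black bracket is on the bed, at scene (350,215) and top (357,163). The look-alikes (pink and turquoise) are on the counter. The yellow post is at top (340,236), the red button at (435,180). Near the post are the chrome adapter (296,245), a roller (401,246) and a pink bracket (344,280).

```bash
cat >> h.py <<'E'
def cloud(n):
    im,d=viewer.read_camera(n); p,f=K(n)
    v,u=np.mgrid[:400,:640]; q=np.stack([(u-p['cx'])/f,(v-p['cy'])/f],-1).astype(float); s=q.copy()
    for _ in range(20): s=q/(1+p['k1']*(s**2).sum(-1,keepdims=True))
    c=np.stack([s[...,0]*d,-s[...,1]*d,-d,np.ones_like(d)],-1)
    W=(c@np.linalg.inv(p['world_to_cam']).T)[...,:3]; W[d==0]=np.nan
    return im,W
def hsv(im): return [x.astype(int) for x in cv2.split(cv2.cvtColor(im,cv2.COLOR_RGB2HSV))]
E
python3 - <<'E'
from h import *
for n in ['top','scene']:
    im,W=cloud(n); h,s,v=hsv(im); x,y,z=np.moveaxis(W,-1,0)
    near=(x>.4)&(x<.85)&(y>-.35)&(y<.15)
    bed=near&(abs(z-.14)<.005)&(v<110)&(s<80)
    P=W[bed]; r=cv2.minAreaRect(P[:,:2].astype(np.float32)); print(n,'bed',bed.sum(),np.round(r[0],4),np.round(r[1],4),r[2],'z',np.median(P[:,2]).round(4))
    Y=near&(h>18)&(h<35)&(s>120); post=Y&(z>.112)
    for nm,m in [('yel',Y),('post',post),('red',near&((h<6)|(h>174))&(s>150)&(z>.06)),('orange',near&(h>6)&(h<17)&(s>150)&(z>.14))]:
        Q=W[m]; print(nm,m.sum(),np.median(Q,0).round(4),'min',Q.min(0).round(3),'max',Q.max(0).round(3)) if len(Q) else print(nm,0)
    if n=='top':
        for l in ['adapter','roller1','knee_link']:
            for r in spotter.boxes_of(n,l)[:2]: print(l,r['score'],c2w(n,r['point']).round(3))
E
```

```text
top bed 5915 [ 0.6412 -0.0516] [0.1879 0.1979] 1.1419470310211182 z 0.1403
yel 190 [ 0.5056 -0.0204  0.1072] min [ 0.486 -0.035  0.096] max [ 0.533 -0.005  0.122]
post 92 [ 0.4961 -0.0148  0.1181] min [ 0.486 -0.024  0.114] max [ 0.506 -0.005  0.122]
red 436 [ 0.6106 -0.2055  0.1022] min [ 0.587 -0.228  0.097] max [ 0.633 -0.183  0.108]
orange 137 [ 0.625  -0.0084  0.1724] min [ 0.603 -0.013  0.164] max [ 0.649 -0.003  0.176]
adapter 0.56 [0.475 0.073 0.019]
roller1 0.74 [ 0.476 -0.149  0.045]
roller1 0.61 [0.573 0.143 0.05 ]
knee_link 0.67 [0.725 0.138 0.029]
scene bed 5092 [ 0.6282 -0.0527] [0.1599 0.2013] 1.3540152311325073 z 0.1388
yel 279 [ 0.5012 -0.0249  0.1032] min [ 0.487 -0.038  0.074] max [ 0.531 -0.008  0.12 ]
post 88 [ 0.4975 -0.0188  0.1164] min [ 0.487 -0.036  0.112] max [ 0.529 -0.008  0.12 ]
red 614 [ 0.6116 -0.2092  0.1011] min [ 0.588 -0.232  0.095] max [ 0.636 -0.184  0.105]
orange 91 [ 0.6203 -0.0117  0.1711] min [ 0.603 -0.016  0.166] max [ 0.638 -0.005  0.174]
```

```bash
cat >> h.py <<'E'
O=np.array([.628,-.0525]); yaw=.022
A=O+np.array([np.cos(yaw),np.sin(yaw)])*-.06
def post(th,z=.1):
    a=np.pi-.65+th+yaw; return np.r_[A+.08*np.array([np.cos(a),np.sin(a)]),z]
def go(p,az=None):
    "tool-frame shift/turn (in row units, total) to world p with tool y at azimuth az, tool down"
    s=observe(); r=R.from_rotvec(s['orientation']); m=r.as_matrix()
    d=m.T@(np.array(p)-s['tcp_pos'])/.05
    if az is not None:
        y=np.array([np.cos(az),np.sin(az),0]); z=np.array([0,0,-1.]); g=np.c_[np.cross(y,z),y,z]
        w=(r.inv()*R.from_matrix(g)).as_rotvec()/.08
    else: w=np.zeros(3)
    F=np.array(s['ft_force']); print('t',s['t'],'tcp',s['tcp_pos'].round(4),'az',np.arctan2(m[1,1],m[0,1]).round(3),'F',F.round(2),'Ftool',(m.T@F).round(2),'w',round(s['gripper_width'],3)); print('shift',d.round(2),'turn',w.round(2))
def info(): 
    s=observe(); d=s['tcp_pos'][:2]-A
    print('th_tcp',((np.arctan2(d[1],d[0])-(np.pi-.65+yaw)+np.pi)%(2*np.pi)-np.pi).round(3),'r',np.hypot(*d).round(4))
E
python3 -m inch '[-0.58,-0.56,0,0,0,0,-0.58,-0.56,0,0,0,0,-0.58,-0.56,0,0,0,0,-0.58,-0.56,0,0,0,0,-0.58,-0.56,0,0,0,0,-0.58,-0.56,0,0,0,0,-0.58,-0.56,0,0,0,0,-0.58,-0.56,0,0,0,0,-0.58,-0.56,0,0,0,0,-0.58,-0.56,0,0,0,0,-0.58,-0.56,0,0,0,0,-0.58,-0.56,0,0,0,0,-0.58,-0.56,0,0,0,0,-0.58,-0.56,0,0,0,0,-0.58,-0.56,0,0,0,0,-0.58,-0.56,0,0,0,1.0,0,0,0,0,0,0,0,0,0,0,0,0]' 0.42
python3 - <<'E'
from h import *
print(A,post(.15)); go(np.r_[.4965,-.0165,.2],1.093); info()
d=save('wrist','pics/w1.png')
E
```

```text
t: 2.85
tcp_pos: [0.4964, -0.0161, 0.2336]
orientation: [-0.743, -3.052, 0.0]
ft_force: [0.4, -0.0, -1.1]
gripper_width: 0.422
[ 0.56801452 -0.05381989] [ 0.49698118 -0.01701955  0.1       ]
t 2.85 tcp [ 0.4964 -0.0161  0.2336] az 1.093 F [ 0.41 -0.   -1.06] Ftool [-0.37  0.19  1.06] w 0.422
shift [-0.01 -0.01  0.67] turn [-0.   -0.    0.01]
th_tcp 0.143 r 0.081
```

View pics/w1.png

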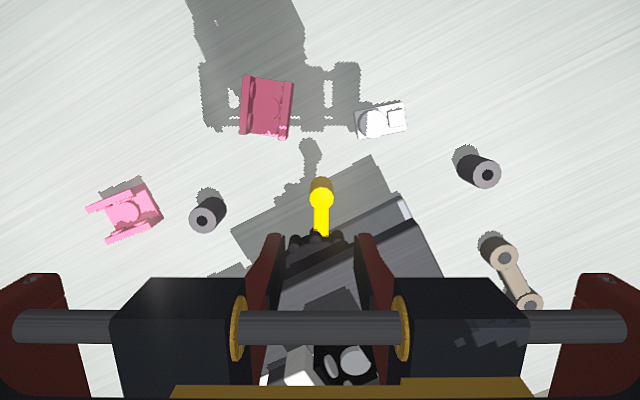

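The wrist view shows the yellow post at (321,195), centred between the fingers (inner faces near 270 and 370). I'll lower the gripper around it.

```bash
python3 -m inch '[0,0,0.5,0,0,0,0,0,0.5,0,0,0,0,0,0.4,0,0,0,0,0,0.3,0,0,0,0,0,0.3,0,0,0]'
python3 -m inch '[0,0,0.35,0,0,0,0,0,0.32,0,0,0,0,0,0,0,0,0]'
python3 - <<'E'
from h import *
go(post(.15),1.093);info()
# per-row arc: step .03 rad
import math
for th in (.04,.02,.01): print(th,'chord dy',.08*math.sin(th)/.05,'dx',.08*(1-math.cos(th))/.05,'wz',th/.08)
E
```

```text
t: 3.4
tcp_pos: [0.4958, -0.0135, 0.1329]
orientation: [-0.735, -3.054, -0.001]
ft_force: [-0.4, 0.4, 0.2]
gripper_width: 0.419
t: 3.7
tcp_pos: [0.4948, -0.0137, 0.0986]
orientation: [-0.735, -3.051, 0.001]
ft_force: [0.1, 0.1, -0.6]
gripper_width: 0.421
t 3.7 tcp [ 0.4948 -0.0137  0.0986] az 1.098 F [ 0.09  0.12 -0.55] Ftool [-0.03  0.15  0.55] w 0.421
shift [-0.07 -0.04 -0.03] turn [-0.02 -0.04  0.07]
th_tcp 0.127 r 0.0835
0.04 chord dy 0.06398293469861466 dx 0.0012798293424353346 wz 0.5
0.02 chord dy 0.031997866709332926 dx 0.0003199893334755899 wz 0.25
0.01 chord dy 0.01599973333466666 dx 7.999933333557863e-05 wz 0.125
```

```bash
python3 -m inch '[-0.07,-0.064,0,0,0,-0.5,-0.001,-0.064,0,0,0,-0.5,-0.001,-0.064,0,0,0,-0.5,-0.001,-0.064,0,0,0,-0.5,-0.001,-0.064,0,0,0,-0.5,-0.001,-0.064,0,0,0,-0.5,-0.001,-0.064,0,0,0,-0.5,-0.001,-0.064,0,0,0,-0.5]'
python3 - <<'E'
from h import *
s=observe();go(s['tcp_pos']);info()
E
```

```text
t: 4.5
tcp_pos: [0.4926, -0.0377, 0.1011]
orientation: [0.235, 3.131, 0.005]
ft_force: [2.5, 7.9, -4.8]
gripper_width: 0.422
t 4.5 tcp [ 0.4926 -0.0377  0.1011] az 1.421 F [ 2.5   7.88 -4.76] Ftool [-1.29  8.15  4.79] w 0.422
shift [0. 0. 0.] turn [0. 0. 0.]
th_tcp 0.417 r 0.0771
```

```bash
python3 -m inch '[0.02,-0.064,0,0,0,-0.5,0.02,-0.064,0,0,0,-0.5,0.01,-0.064,0,0,0,-0.5,0,-0.064,0,0,0,-0.5,0,-0.064,0,0,0,-0.5,0,-0.064,0,0,0,-0.5,0,-0.064,0,0,0,-0.5]'
python3 - <<'E'
from h import *
go(observe()['tcp_pos']);info()
im,W=cloud('top'); h,s,v=hsv(im); x,y,z=np.moveaxis(W,-1,0)
near=(x>.4)&(x<.85)&(y>-.35)&(y<.15)
Y=near&(h>18)&(h<35)&(s>120)
print(Y.sum(), np.nanmedian(W[Y],0) if Y.any() else '')
E
```

```text
t: 5.2
tcp_pos: [0.49, -0.0596, 0.1015]
orientation: [-0.204, 3.131, 0.004]
ft_force: [4.0, 8.0, -0.9]
gripper_width: 0.42
t 5.2 tcp [ 0.49   -0.0596  0.1015] az 1.701 F [ 4.04  8.   -0.87] Ftool [-5.04  7.41  0.91] w 0.42
shift [0. 0. 0.] turn [0. 0. 0.]
th_tcp 0.702 r 0.0782
5 [ 0.52337569 -0.04662348  0.10406329]
```

```bash
cat >> h.py <<'E'
def feel():
    s=observe(); F=s['ft_force']; m=R.from_rotvec(s['orientation']).as_matrix()
    c=s['tcp_pos']+m[:,1]*.0185; r=c[:2]-A   # trailing pad face
    d=c-m[:,1]*.011; q=d[:2]-A
    th=np.arctan2(q[1],q[0]); th=(th-(np.pi-.65+yaw)+np.pi)%(2*np.pi)-np.pi
    tau=-(r[0]*F[1]-r[1]*F[0]); tau=abs(tau)
    print('t',round(s['t'],2),'post th',th.round(3),'r',np.hypot(*q).round(4),'tool th',(np.arctan2(m[1,1],m[0,1])+np.pi/2-np.pi+.65-yaw).round(3),'tau',tau.round(3),'C',((tau-.7)/.025).round(1),'Ft',(m.T@F).round(2),'z',s['tcp_pos'][2].round(4),'F',F.round(1))
E
cat > jaw.py <<'E'
from h import *
import sys
im,W=cloud('scene'); im=im[:,:,::-1]
cv2.imwrite(sys.argv[1],cv2.resize(im[160:300,240:430],None,fx=4,fy=4,interpolation=cv2.INTER_CUBIC))
h,s,v=hsv(im[:,:,::-1]); x,y,z=np.moveaxis(W,-1,0)
bx=(x>.57)&(x<.68)&(y>-.16)&(y<.06)
J=bx&(abs(z-.172)<.004)&(v>150)&(s<60); P=W[J]; 
if len(P): print('jaw top',len(P),np.percentile(P[:,1],[2,50,98]).round(4),P[:,2].mean().round(4))
o=bx&(h>4)&(h<18)&(s>140); P=W[o]; print('pad',len(P),np.percentile(P[:,1],[2,50,98]).round(4) if len(P) else '')
k=bx&(z>.168)&(z<.18)&(v<60)&(s<90); P=W[k]; print('brk',len(P),np.percentile(P[:,1],[2,50,98]).round(4) if len(P) else '')
E
python3 -m inch '[0.02,-0.064,0,0,0,-0.1,0.01,-0.03,0,0,0,-0.1,0,-0.03,0,0,0,-0.2]'
python3 - <<'E'
from h import *
feel()
E
python3 jaw.py pics/j1.png
```

```text
t: 5.55
tcp_pos: [0.4894, -0.0659, 0.1015]
orientation: [-0.252, 3.128, 0.004]
ft_force: [4.3, 8.4, -1.2]
gripper_width: 0.419
t 5.55 post th 0.686 r 0.0799 tool th 0.789 tau 0.713 C 0.5 Ft [-5.58  7.62  1.28] z 0.1015 F [ 4.3  8.4 -1.2]
jaw top 279 [-0.0927 -0.084  -0.0738] 0.1713
pad 110 [-0.0159 -0.0123 -0.0058]
brk 187 [-0.0733 -0.0683 -0.0254]
```

View pics/j1.png

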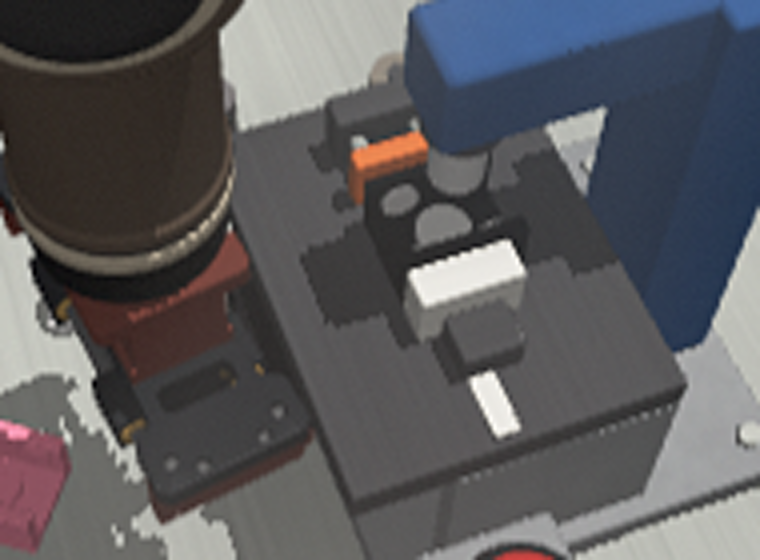

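The view shows the jaw (white, crop (465,275)) at the bracket's right side. Its measured face at y -0.0738 agrees with the -0.0733 expected for post angle 0.686. The orange pad is about 7.5 mm further on, so contact should come near 0.98. I'll carry on to about 0.88, then go in fine steps.

```bash
python3 -m inch '[0.0,-0.06,0,0,0,-0.3,0,-0.06,0,0,0,-0.3,0,-0.06,0,0,0,-0.4,0,-0.05,0,0,0,-0.4,0,-0.04,0,0,0,-0.3]'; python3 -c 'from h import *; feel()'
python3 -m inch '[0.0,-0.025,0,0,0,-0.2,0,-0.025,0,0,0,-0.2]'; python3 -c 'from h import *; feel()'
```

```text
t: 6.1
tcp_pos: [0.4921, -0.0789, 0.1015]
orientation: [-0.465, 3.103, 0.004]
ft_force: [2.9, 9.5, 0.5]
gripper_width: 0.418
t 6.1 post th 0.854 r 0.0802 tool th 0.926 tau 0.749 C 1.9 Ft [-5.58  8.19 -0.49] z 0.1015 F [2.9 9.5 0.5]
t: 6.3
tcp_pos: [0.4927, -0.0812, 0.1015]
orientation: [-0.514, 3.096, 0.004]
ft_force: [1.9, 9.8, -0.1]
gripper_width: 0.419
t 6.3 post th 0.883 r 0.0804 tool th 0.957 tau 0.777 C 3.1 Ft [-4.96  8.65  0.12] z 0.1015 F [ 1.9  9.8 -0.1]
```

```bash
f="from h import *; feel()"
python3 -m inch '[0.0,-0.03,0,0,0,-0.25]'>/dev/null; python3 -c "$f"
python3 -m inch '[0.0,-0.03,0,0,0,-0.2]'>/dev/null; python3 -c "$f"
python3 -m inch '[0.0,-0.02,0,0,0,-0.15]'>/dev/null; python3 -c "$f"
python3 -m inch '[0.0,-0.02,0,0,0,-0.15]'>/dev/null; python3 -c "$f"
```

```text
t 6.4 post th 0.901 r 0.0804 tool th 0.977 tau 0.741 C 1.6 Ft [-5.59  8.04 -0.2 ] z 0.1015 F [2.5 9.5 0.2]
t 6.5 post th 0.919 r 0.0805 tool th 0.993 tau 0.716 C 0.6 Ft [-5.59  7.74 -0.42] z 0.1015 F [2.5 9.2 0.5]
t 6.6 post th 0.932 r 0.0805 tool th 1.005 tau 0.716 C 0.7 Ft [-6.35  7.59 -1.08] z 0.1015 F [3.1 9.4 1.1]
t 6.7 post th 0.944 r 0.0806 tool th 1.017 tau 0.689 C -0.4 Ft [-5.75  7.36 -0.93] z 0.1015 F [2.5 9.  1. ]
```

```bash
f="from h import *; feel()"
for i in 1; do python3 -m inch '[0.0,-0.02,0,0,0,-0.15]'>/dev/null; python3 -c "$f"
python3 -m inch '[0.0,-0.02,0,0,0,-0.15]'>/dev/null; python3 -c "$f"
python3 -m inch '[0.0,-0.02,0,0,0,-0.15]'>/dev/null; python3 -c "$f"
python3 -m inch '[0.0,-0.02,0,0,0,-0.15]'>/dev/null; python3 -c "$f"; done
```

```text
t 6.8 post th 0.955 r 0.0807 tool th 1.029 tau 0.766 C 2.6 Ft [-5.26  8.42 -0.26] z 0.1014 F [1.6 9.8 0.3]
t 6.9 post th 0.968 r 0.0807 tool th 1.041 tau 0.736 C 1.4 Ft [-6.49  7.78 -0.41] z 0.1014 F [2.8 9.7 0.4]
t 7.0 post th 0.98 r 0.0808 tool th 1.053 tau 0.731 C 1.2 Ft [-5.54  7.92 -1.36] z 0.1014 F [1.8 9.5 1.4]
t 7.1 post th 0.992 r 0.0808 tool th 1.065 tau 0.712 C 0.5 Ft [-5.    7.78 -0.33] z 0.1014 F [1.2 9.2 0.4]
```

```bash
f="from h import *; feel()"
for i in 1; do python3 -m inch '[0.0,-0.02,0,0,0,-0.15]'>/dev/null; python3 -c "$f"
python3 -m inch '[0.0,-0.02,0,0,0,-0.15]'>/dev/null; python3 -c "$f"
python3 -m inch '[0.0,-0.02,0,0,0,-0.15]'>/dev/null; python3 -c "$f"; done; python3 jaw.py pics/j2.png
```

```text
t 7.2 post th 1.004 r 0.0808 tool th 1.077 tau 0.837 C 5.5 Ft [-6.44  9.03 -0.55] z 0.1014 F [ 1.9 10.9  0.6]
t 7.3 post th 1.015 r 0.0808 tool th 1.089 tau 0.826 C 5.0 Ft [-6.9   8.79 -0.47] z 0.1014 F [ 2.3 10.9  0.5]
t 7.4 post th 1.025 r 0.0808 tool th 1.101 tau 0.828 C 5.1 Ft [-7.38  8.71 -0.19] z 0.1014 F [ 2.6 11.1  0.2]
jaw top 181 [-0.0849 -0.0789  0.0075] 0.1711
pad 86 [-0.016  -0.0102 -0.0054]
brk 195 [-0.065  -0.0597  0.0073]
```

```bash
f="from h import *; feel()"
for i in 1; do python3 -m inch '[0.0,-0.02,0,0,0,-0.15]'>/dev/null; python3 -c "$f"
python3 -m inch '[0.0,-0.02,0,0,0,-0.15]'>/dev/null; python3 -c "$f"
python3 -m inch '[0.0,-0.015,0,0,0,-0.1]'>/dev/null; python3 -c "$f"; done
```

```text
t 7.55 post th 1.034 r 0.0809 tool th 1.113 tau 0.837 C 5.5 Ft [-6.56  8.96 -1.27] z 0.1014 F [ 1.6 11.   1.3]
t 7.65 post th 1.045 r 0.0809 tool th 1.125 tau 0.959 C 10.4 Ft [-6.21 10.55 -1.45] z 0.1014 F [ 0.4 12.2  1.5]
t 7.75 post th 1.052 r 0.0808 tool th 1.134 tau 0.891 C 7.6 Ft [-6.58  9.63 -1.55] z 0.1014 F [ 1.1 11.6  1.6]
```

```bash
f="from h import *; feel()"
for i in 1; do python3 -m inch '[0.0,-0.015,0,0,0,-0.1]'>/dev/null; python3 -c "$f"
python3 -m inch '[0.0,-0.015,0,0,0,-0.1]'>/dev/null; python3 -c "$f"
python3 -m inch '[0.0,-0.015,0,0,0,-0.1]'>/dev/null; python3 -c "$f"; done;
```

```text
t 7.85 post th 1.06 r 0.0808 tool th 1.142 tau 0.978 C 11.1 Ft [-7.54 10.51 -2.18] z 0.1014 F [ 1.4 12.8  2.2]
t 7.95 post th 1.067 r 0.0808 tool th 1.15 tau 1.032 C 13.3 Ft [-6.93 11.31 -2.2 ] z 0.1014 F [ 0.4 13.2  2.3]
t 8.05 post th 1.075 r 0.0808 tool th 1.158 tau 1.067 C 14.7 Ft [-7.88 11.53 -2.76] z 0.1013 F [ 1.  13.9  2.8]
```

Torque (14.7 N) and travel past contact (about 14.5 N) both give close to 14 N of clamping. I'll back off the post, rise, and look at the result.

```bash
python3 -m inch '[0,0.06,0,0,0,0,0,0.06,0,0,0,0,0,0,0,0,0,0]'; python3 -c "from h import *; feel()"
python3 -m inch '[0,0,-0.3,0,0,0,0,0,-0.5,0,0,0,0,0,-0.6,0,0,0,0,0,-0.6,0,0,0,0,0,-0.6,0,0,0,0,0,0,0,0,0]'
python3 jaw.py pics/j3.png
python3 - <<'E'
from h import *
n='scene'
im,W=cloud(n); h,s,v=hsv(im); x,y,z=np.moveaxis(W,-1,0)
Y=(x>.45)&(x<.57)&(h>18)&(h<35)&(s>120)&(z>.112)&(z<.125); P=W[Y]; q=np.median(P,0) if len(P) else None; print(len(P),q)
if q is not None:
  d=q[:2]-A; print('theta',(np.arctan2(d[1],d[0])%(2*np.pi)-(np.pi-.65+yaw)),np.hypot(*d))
go([.6108,-.2072,.2],np.pi/2)
E
```

```text
t: 8.35
tcp_pos: [0.4948, -0.0951, 0.1006]
orientation: [-0.815, 3.034, -0.0]
ft_force: [-0.9, 0.0, 0.1]
gripper_width: 0.42
t 8.35 post th 1.052 r 0.0845 tool th 1.153 tau 0.026 C -26.9 Ft [ 0.8   0.5  -0.13] z 0.1006 F [-0.9  0.   0.1]
t: 8.95
tcp_pos: [0.4968, -0.0963, 0.2342]
orientation: [-0.811, 3.028, -0.004]
ft_force: [0.2, 0.3, -0.6]
gripper_width: 0.419
jaw top 160 [-0.0833 -0.0784 -0.0222] 0.1712
pad 85 [-0.0152 -0.0088 -0.0034]
brk 170 [-0.0634 -0.0581 -0.0008]
102 [ 0.49655857 -0.09029645  0.11645403]
theta 1.0999933765835443 0.08022775251950381
t 9.05 tcp [ 0.4949 -0.0958  0.2306] az 2.095 F [-0.92 -0.86 -0.26] Ftool [ 1.23 -0.29  0.26] w 0.424
shift [-0.89 -3.09  0.62] turn [-0.01  0.02  6.55]
```

View pics/j3.png

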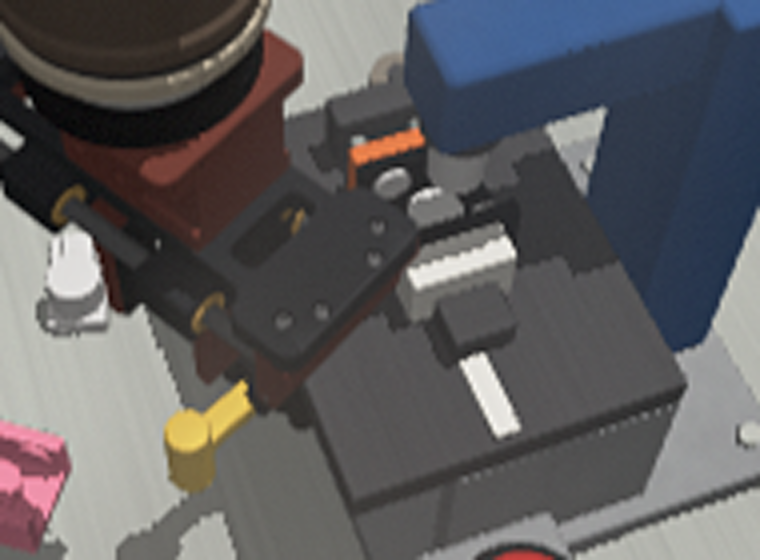

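The crop shows the bracket seated between the jaw (455,265) and the pad (385,150). The post is free at (190,450), standing at about 1.08 to 1.10. The button is next, with the fingers shut and the body turned away from the jaws.

```bash
python3 -m inch '[0.27,-0.47,0,0,0,0,0.27,-0.47,0,0,0,0,0.27,-0.47,0,0,0,0,0.27,-0.47,0,0,0,0,0,0,0,0,0,1,0,0,0,0,0,1,0,0,0,0,0,1,0,0,0,0,0,1,0,0,0,0,0,1,0,0,0,0,0,1,0,0,0,0,0,1,0,0,0,0,0,1,0,0,0,0,0,1,0,0,0,0,0,1,0,0,0,0,0,1,0,0,0,0,0,1,0,0,0,0,0,1,0,0,0,0,0,1]' 0
python3 -m inch '[0,0,0,0,0,1,0,0,0,0,0,1,0,0,0,0,0,1,0,0,0,0,0,1,0,0,0,0,0,1,0,0,0,0,0,1,0,0,0,0,0,1,0,0,0,0,0,1,0,0,0,0,0,0]'
python3 - <<'E'
from h import *
go([.6108,-.2072,.14],.32)
E
```

```text
t: 10.85
tcp_pos: [0.4942, -0.2039, 0.2286]
orientation: [-0.927, -2.999, 0.001]
ft_force: [0.4, -0.5, -0.4]
gripper_width: 0.009
t: 11.75
tcp_pos: [0.4943, -0.2039, 0.2288]
orientation: [-1.821, -2.558, 0.002]
ft_force: [0.1, -0.7, 0.9]
gripper_width: 0.005
t 11.75 tcp [ 0.4943 -0.2039  0.2288] az 0.334 F [ 0.1  -0.67  0.89] Ftool [-0.67 -0.13 -0.89] w 0.005
shift [-0.83  2.18  1.77] turn [-0.03 -0.01  0.17]
```

```bash
python3 -m inch '[-0.166,0.436,0,0,0,0,-0.166,0.436,0,0,0,0,-0.166,0.436,0,0,0,0,-0.166,0.436,0,0,0,0,-0.166,0.436,0,0,0,0,0,0,0.4,0,0,0,0,0,0.4,0,0,0,0,0,0.4,0,0,0,0,0,0.3,0,0,0,0,0,0.2,0,0,0,0,0,0,0,0,0]'
python3 - <<'E'
from h import *
go([.6108,-.2072,.102+bot.finger_overhang],.32)
E
python3 -m inch '[0,0,0.12,0,0,0,0,0,0.08,0,0,0,0,0,0.06,0,0,0,0,0,0.06,0,0,0]'; python3 -m inch '[0,0,0.04,0,0,0]'
```

```text
t: 12.85
tcp_pos: [0.6109, -0.2071, 0.1435]
orientation: [-1.818, -2.559, 0.002]
ft_force: [-0.5, 0.4, -0.3]
gripper_width: 0.004
t 12.85 tcp [ 0.6109 -0.2071  0.1435] az 0.336 F [-0.47  0.43 -0.31] Ftool [ 0.56 -0.31  0.32] w 0.004
shift [-0.   -0.    0.61] turn [-0.03 -0.02  0.2 ]
t: 13.25
tcp_pos: [0.6119, -0.2074, 0.1293]
orientation: [1.819, 2.56, 0.0]
ft_force: [0.7, -0.1, -0.3]
gripper_width: 0.005
t: 13.35
tcp_pos: [0.6118, -0.2073, 0.1271]
orientation: [1.82, 2.561, 0.0]
ft_force: [-0.0, -0.3, 0.9]
gripper_width: 0.004
```

Now press in small steps, watching Fz.

```bash
python3 -m inch '[0,0,0.08,0,0,0,0,0,0.06,0,0,0,0,0,0.05,0,0,0,0,0,0.04,0,0,0]'|sed -n '2p;4p'; for i in 1; do python3 -m inch '[0,0,0.04,0,0,0]'|sed -n '2p;4p'; python3 -m inch '[0,0,0.04,0,0,0]'|sed -n '2p;4p'; python3 -m inch '[0,0,0.04,0,0,0]'|sed -n '2p;4p'; python3 -m inch '[0,0,0.04,0,0,0]'|sed -n '2p;4p'; done
```

```text
tcp_pos: [0.6117, -0.2073, 0.1153]
ft_force: [-0.0, -0.7, 0.2]
tcp_pos: [0.6118, -0.2073, 0.1135]
ft_force: [-0.3, -0.3, 0.3]
tcp_pos: [0.6118, -0.2074, 0.1117]
ft_force: [-0.6, 0.3, 4.0]
tcp_pos: [0.6118, -0.2074, 0.1098]
ft_force: [-1.0, 0.8, 4.4]
tcp_pos: [0.6118, -0.2074, 0.1079]
ft_force: [-1.7, -0.0, 4.9]
```

```bash
for i in 1; do python3 -m inch '[0,0,0.03,0,0,0]'|sed -n '2p;4p'; python3 -m inch '[0,0,0.03,0,0,0]'|sed -n '2p;4p'; python3 -m inch '[0,0,0.02,0,0,0,0,0,0,0,0,0]'|sed -n '2p;4p'; done
```

```text
tcp_pos: [0.6118, -0.2075, 0.1072]
ft_force: [-5.7, 3.9, 20.4]
tcp_pos: [0.6119, -0.2075, 0.107]
ft_force: [-10.6, 5.0, 30.9]
tcp_pos: [0.6119, -0.2075, 0.1071]
ft_force: [-10.2, 4.5, 28.9]
```

The button bottomed out: about 6 mm of travel, then a hard stop. Now I'll release it, rise and check.

```bash
python3 -m inch '[0,0,-0.1,0,0,0,0,0,-0.2,0,0,0,0,0,-0.5,0,0,0,0,0,-0.6,0,0,0,0,0,-0.6,0,0,0,0,0,0,0,0,0]'
python3 -m inch '[0.166,-0.436,0,0,0,0,0.166,-0.436,0,0,0,0,0.166,-0.436,0,0,0,0,0.166,-0.436,0,0,0,0,0.166,-0.436,0,0,0,0,0.2,-0.3,0,0,0,0,0.2,-0.3,0,0,0,0,0,0,0,0,0,0,0,0,0,0,0,0]'
python3 jaw.py pics/j4.png
python3 - <<'E'
from h import *
save('top','pics/top2.png')
for n in ['top','scene']:
    im,W=cloud(n); h,s,v=hsv(im); x,y,z=np.moveaxis(W,-1,0); near=(x>.4)&(x<.85)&(y>-.35)&(y<.15)
    P=W[near&(x<.57)&(h>18)&(h<35)&(s>120)&(z>.112)&(z<.125)]
    if len(P): d=np.median(P,0)[:2]-A; print(n,'th',(np.arctan2(d[1],d[0])%(2*np.pi)-(np.pi-.65+yaw)).round(3))
    P=W[near&((h<6)|(h>174))&(s>150)&(z>.06)]; print('red z',np.median(P,0).round(4))
    P=W[near&(h>6)&(h<17)&(s>150)&(z>.14)]; print('pad',np.median(P,0).round(4),P.min(0).round(4))
E
```

```text
t: 15.15
tcp_pos: [0.6137, -0.2085, 0.208]
orientation: [1.817, 2.555, 0.004]
ft_force: [-0.7, 0.6, -0.5]
gripper_width: 0.003
t: 16.05
tcp_pos: [0.4606, -0.1948, 0.2036]
orientation: [1.819, 2.561, 0.001]
ft_force: [0.9, -0.2, 0.0]
gripper_width: 0.005
jaw top 174 [-0.0833 -0.0782  0.0251] 0.1711
pad 84 [-0.0147 -0.0094 -0.003 ]
brk 178 [-0.0638 -0.0584 -0.0163]
top th 1.06
red z [ 0.6105 -0.2058  0.1023]
pad [ 0.6248 -0.0065  0.1729] [ 0.6028 -0.0107  0.1647]
red z [ 0.6115 -0.2092  0.1011]
pad [ 0.6196 -0.0093  0.1715] [ 0.4174 -0.1935  0.1692]
```

View pics/top2.png

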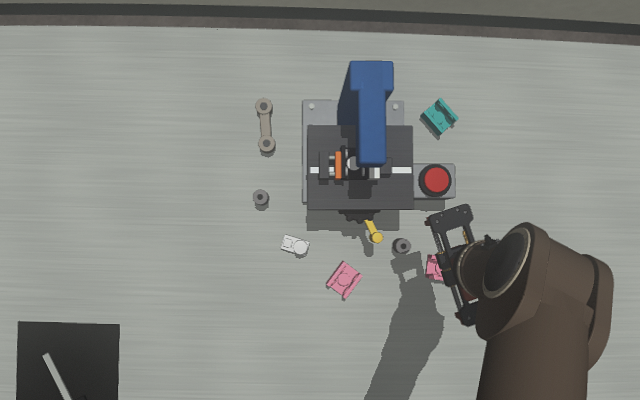

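View pics/j4.png

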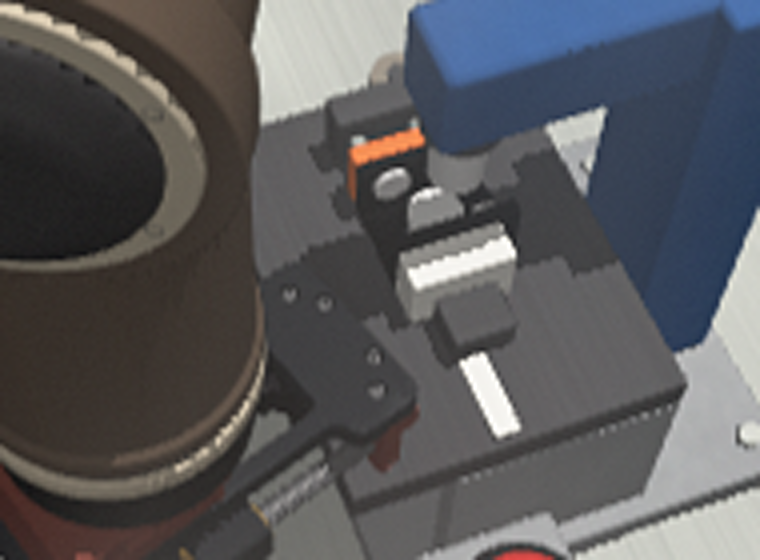

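The bracket is flush between the jaw and the pad, which has moved about 2 mm. The knob stands at (375,237) in the top view and the button is back up. The bystanders are where they were, and the arm is clear.

```bash
python3 -c "from h import *; bot.finish_job(); print(observe()['t'])"
```

```text
the job is handed in; nothing more can be done
the job is handed in; nothing more can be done
```

The bracket is clamped, the button was pressed and released, and I handed the job in at about 16 s. No verdict was reported.

- **Clamping:** I straddled the yellow post without gripping it and pushed it counter-clockwise by feel. Contact with the pad showed at about 1.0 rad and I stopped at about 1.075 rad. The last torque reading gave 14.7 N of clamping, and the travel past contact gave about 14.5 N. I then backed off and lifted clear.
- **Button:** I pressed it with the fingers shut until it bottomed out, about 6 mm down. The peak reading was about 31 N vertical, against the 40 N limit.
- **Last checks:** The bracket sat flush between jaw and pad. The pad had moved about 2 mm in the top view, which is about 13 N. The button was back up, the bystanders showed in the same places in the top view, and the robot was touching nothing.
- **Disagreements:**
  - **Knob angle:** The cameras differ slightly: 1.06 rad from the top view and 1.10 rad from the scene view.
  - **Torque noise:** Single torque readings varied by about 2 N of clamping.
  - **Pad shift:** The scene view's pad edge moved about 2.4 mm just after clamping, suggesting about 17 N.
  - All of the clamping-force estimates fall within the 8 to 22 N band.

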